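Key the wing driver into the bottle-turning machine

ROBOT

A 7-joint arm with a two-finger parallel gripper is mounted at the origin on the work surface. World frame = base frame: x ahead of the robot, y to its left, z up, the work surface at z = 0. Lengths are in m, angles in rad, forces in N, time in s.
With the tool pointing down it reaches from about 0.35 to 0.9 m from the base axis. Payload 8.1 kg.
Tool frame: the origin (TCP) lies midway between the tips of the shut fingers; the grasp point (between the pads) lies arm.grip_point_offset behind it (arm.grip_point_offset is the distance from the TCP to the grasp point, in m); y points along the fingers, z is the direction in which the jaws open and shut, and the axes are right-handed (so a half turn about y gives the same grasp; the last joint's range is limited). The gripper opens to 92 mm and grips with 3 to 60 N. Pads are 19 mm wide; open, the fingers measure 130 mm over their backs; the gripper's body (75 mm by 190 mm) begins 47 mm behind the grasp point.
Start: joints at [1.22, 0.434, 0.025, 1.573, -0.012, 1.134, -0.075], TCP at [0.153, -0.606, 0.227] pointing down, gripper open.
Joint ranges: [-2.62, 2.62], [-0.44, 2.09], [-1.27, 1.32], [0.08, 2.57], [-1.32, 4.46], [0.12, 2], [-2.74, 2.74]. Speed limits (rad/s): [2.22, 2.22, 3.01, 3.01, 3.14, 3.14, 3.14].

INTERFACE

Orientations are given as a rotation vector (axis times angle).
In Python, from cell import arm, get_image, camera_info gives the robot as it stands.
- The arm moves only by the tool carry_out, never from a script. Its argument "steps" is one flat list of numbers, 5 for each row, row after row: the opening, from 0 (shut) to 1 (fully open), then the shift along the world's x, y, z in units of 0.1 m (1.0 is 0.1 m), then the turn about the world's z in units of 45 degrees (1.0 is 45 degrees). In form: [hand, dx, dy, dz, spin, hand, dx, dy, dz, spin, ...]. A call has 1 to 12 rows; each row is the pose to reach, as a shift and turn from the pose commanded when the call began; what a row does not reach only later rows make up. A row lasts 1/10 s, in which the tool goes at most 50 mm and 8.59 degrees, less where a joint would pass 70% of its speed; a pose out of reach is approached as far as the arm can. A call with a number of a shift or a turn outside -1 to 1 is refused whole. A call with a gripper value outside its range is refused whole. The fingers move at their own pace and stop on an object; "grip_force" is the grip in N (left out, the last holds). Time passes only in rows, so rows that repeat a pose let the fingers close. It gives the time, the measured TCP pose, the force and the opening at its end, in the units of the state.
- arm.observe(): the state, without advancing time (a new reading comes with each control period).
- get_image(name): name is "scene" or "top" or "wrist"; returns (picture, depth): 480x640x3 uint8, red, green, blue; 480x640 float32, m along the optical axis (not along the pixel's ray), 0 where there is no reading.
- camera_info(name): a dict with "fovy" (degrees; the focal length in pixels is half the picture's height over the tangent of half this angle, whatever the lens; pixels are square), "cx", "cy" (the principal point, pixels), "R" (3x3) and "t" (3): a world point X has camera coordinates R X + t; the wrist camera has in their place "tool_from_camera" (4x4, takes a point from camera to tool coordinates, whose origin is the TCP and whose axes are the tool frame's). Camera axes: x right, y down, z forward; pixel columns grow to the right and rows downward; lengths in m; the calibration is good to about 2 mm. A picture is of the moment at which its call begins: read the wrist's pose just before it. camera_info takes no time and is no camera call.
- arm.sign_off(): hands the job in, once; it reports no verdict.
The state is a dict: "clock": time; "joints": joint angles; "dq": joint speeds; "joint_efforts": joint torques, N m; "position": TCP position; "ee_rot": TCP orientation; "force": force on the tool from outside, world axes, zero at the start; "ft_torque": the same for the moment, N m; "width": opening from 0.0 (shut) to 1.0 (fully open).
Only numpy, scipy, OpenCV 4.12 (cv2) and the standard library are available. Lean on these libraries where they do the work, as an engineer would, in place of code of your own. Each camera call takes 0.05 s, during which the arm holds its last target. There are 200 camera calls.

TASK

Take the wing driver out of its wooden rack and fit it into the round socket on top of the bottle-turning machine: pressing only lightly, turn it until its cross-shaped tang drops into the spindle's slot and its flange sits fully down on the machine. Then, with it home, turn it (the stiff spindle turns with it) until its blade stands front to back, pointing straight at the scoring block, and let go. Leave the bottle, the tumbler and the screwdriver where they are.

Things in the scene. Friction and masses are not known exactly. Their poses are not given: they have to be found in the camera images.
- driver_blade (a point): Centre of the upright black blade of the wing driver, the loose part to fit (about 250 g): blade 50 mm long (its x), 16 mm thick (its y), 46 mm tall, grasped across its thickness. Under it is a round aluminium flange, 72 mm across, 8 mm thick. z is up. This point lies 32 mm above the flange's underside. At the start the driver hangs in the rack by its flange.
- driver_tang (a point): Centre of the driver's lowest face, 56 mm under the blade's centre; axes as the blade's. Below the flange comes a round steel pilot 37 mm across and 14 mm long (chamfered foot), then the tang: a cross of two bars 34 mm long and 7 mm wide, along the driver's x and y, 10 mm deep.
- rack: Fixed wooden block 100 x 100 mm, 40 mm tall, with a 45 mm upright bore in the middle in which the driver hangs, flange on its top. Origin at the centre of its underside.
- machine: Fixed bottle-turning machine: a low grey metal case 260 mm (x) by 220 mm (y), 80 mm tall, with the socket and a scoring block on its top. Origin at the centre of its underside; x runs from its front (knob and switch) to its rear, parallel to the line from socket to scoring block; z is up.
- socket (a point): Centre of the socket's mouth, level with the machine's flat top, 80 mm above the bench; axes as the machine's. Bore 39 mm across with a 2 mm chamfer. With the driver home its flange lies on the machine's top and its blade centre is 32 mm above this point. Ramming the flange on the machine (over 60 N) does damage.
- spindle: Sprung spindle; origin at the centre of its top face, 15 mm down the bore; axes the machine's, NOT the slot's. Its cross slot (arms 9 mm wide, 12 mm deep) starts 0.25 to 1.32 rad anticlockwise from above of the machine's axes, unreported: feel for it. Till then the flange stays 9 mm up. Spring: 3 N to start, 9 N at the end of 4 mm, then rigid; over 25 N harms it. Turns at 0.15 N m.
- scorer (a point): Centre of the top of the steel scoring block (40 x 50 mm, 30 mm tall) that stands on the machine, 125 mm to the rear of the socket; a small cutter holder on it reaches 32 mm back from this point towards the socket.
- bottle: Bystander: upright green glass bottle, 74 mm across, 240 mm tall; origin at the centre of its underside.
- tumbler: Bystander: green glass tumbler cut from a bottle, 72 mm across, 90 mm tall; origin at the centre of its underside.
- screwdriver: Bystander: screwdriver lying on the bench along its x axis, handle to -x.

How it is judged:
By the outcome, as a careful person would: the job done as asked, in the order asked, and still so for the second after the job is handed in, with the robot touching nothing.
It also fails if it takes over 67 s, if anything falls off the work surface, if the arm or the gripper's body presses on something with over 40 N, if the wrist force passes 120 N, or if a joint passes its speed limit or range.

## Working session

There is one attempt and no reset: what is moved stays moved. The work goes in short steps, Python scripts to look and compute and a tool call to move; the robot and the scene stay as the last step left them, time stands still between calls to the robot, and variables do not carry over. Pictures are saved under pics/ and viewed, about 8 in all and at most 12, crops included, and the job is handed in when it is done.

Besides the shell and the picture viewer there is one more tool, called after "Request:" in YAML: its name, and indented under it one key for each argument. carry_out: Moves the arm, as the interface text tells. Shifts and turns lie within -1 to 1; 1 stands for 0.1 m of shift or 45 degrees of turn. Its arguments: {"type":"object","properties":{"steps":{"type":"array","items":{"type":"number"}},"grip_force":{"type":"number"}},"required":["steps"]}

```bash
mkdir -p pics; ls; cat > h.py <<'E'
import numpy as np, cv2
from cell import arm, get_image, camera_info
from scipy.spatial.transform import Rotation as Rn
def cam(name):
    c=camera_info(name); f=240/np.tan(np.radians(c['fovy'])/2)
    if 'R' in c: R=np.array(c['R']);t=np.array(c['t']); return f,c['cx'],c['cy'],R.T,-R.T@t
    s=arm.observe(); T=np.array(c['tool_from_camera']); Rt=Rn.from_rotvec(s['ee_rot']).as_matrix()
    return f,c['cx'],c['cy'],Rt@T[:3,:3],np.array(s['position'])+Rt@T[:3,3]
def pt(C,u,v,z):
    f,cx,cy,R,o=C; d=R@np.array([(u-cx)/f,(v-cy)/f,1]); return o+d*(z-o[2])/d[2]
def dpt(C,u,v,d):
    f,cx,cy,R,o=C; return o+R@np.array([(u-cx)/f*d,(v-cy)/f*d,d])
def snap(name,fn):
    C=cam(name); im,d=get_image(name); cv2.imwrite('pics/'+fn+'.png',im[:,:,::-1]); np.savez('pics/'+fn,im=im,d=d,f=C[0],cx=C[1],cy=C[2],R=C[3],o=C[4]); return C,im,d
def load(fn):
    z=np.load('pics/'+fn+'.npz'); return (float(z['f']),float(z['cx']),float(z['cy']),z['R'],z['o']),z['im'],z['d']
E
python3 - <<'E'
from h import *
s=arm.observe();print(s, arm.grip_point_offset)
for n in('top','scene','wrist'):
    C,im,d=snap(n,n+'1'); print(n,C[0],C[4],C[3].round(2).tolist())
E
```

```text
pics
{'clock': 0.0, 'joints': array([ 1.22038772,  0.43520011,  0.02496297,  1.57411823, -0.01160621,
        1.13400252, -0.07511141]), 'dq': array([-4.90983200e-04, -9.57445535e-05, -1.75630223e-03, -1.11381730e-03,
        1.57791026e-06,  1.98252291e-03, -6.74196387e-04]), 'joint_efforts': array([ 2.69408365e-04, -6.67857814e+01,  9.85306688e-01, -3.14465797e+01,
       -6.04925863e-02,  4.29543585e-02,  1.72808868e-04]), 'position': array([ 0.15312205, -0.60541054,  0.22595089]), 'ee_rot': array([-0.26053257,  2.0914238 , -2.08816167]), 'force': array([0.63999742, 0.14076492, 0.38503405]), 'ft_torque': array([-0.02108186,  0.05609018, -0.05792167]), 'width': 0.9975340260485088} 0.0188
top 575.1636999445918 [ 0.44420689 -0.03857045  1.51554674] [[0.02, -0.99, 0.12], [-1.0, -0.02, 0.01], [-0.01, -0.12, -0.99]]
scene 540.5283550731893 [1.28051683 0.4779792  1.18476498] [[-0.6, 0.65, -0.48], [0.8, 0.47, -0.36], [-0.01, -0.6, -0.8]]
wrist 336.9016727433945 [ 0.22460648 -0.58708895  0.38306384] [[0.25, -0.93, -0.27], [-0.97, -0.24, -0.07], [-0.0, 0.28, -0.96]]
```

View pics/top1.png

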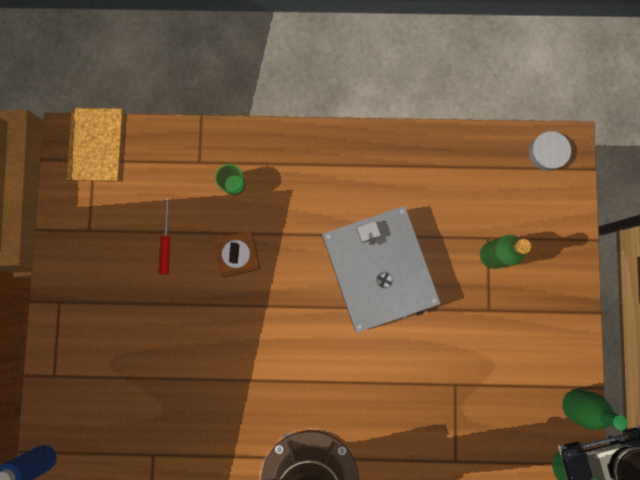

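View pics/scene1.png

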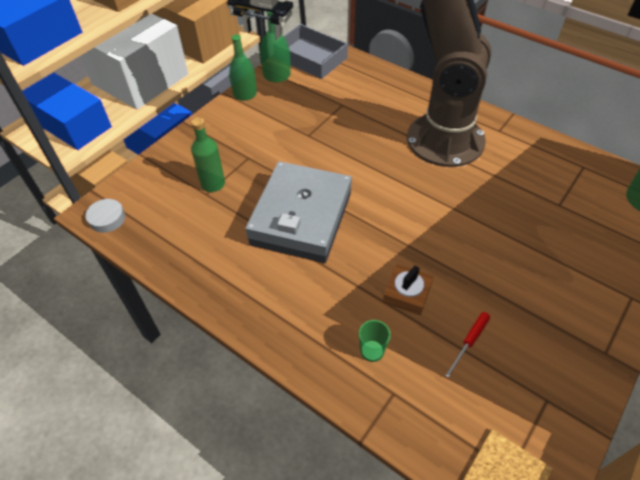

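The top view shows the driver in the rack at about (235,254), the socket at (385,280), the scorer at (371,231) and the machine tilted about 18°. The bottle is at (500,250), the tumbler at (231,180) and the screwdriver at (166,240). The scene view agrees.

```bash
python3 - <<'E'
from h import *
C,im,d=load('top1')
crop=np.hstack([cv2.resize(im[205:305,185:285],None,fx=4,fy=4,interpolation=cv2.INTER_CUBIC),cv2.resize(im[205:305,335:435],None,fx=4,fy=4,interpolation=cv2.INTER_CUBIC)])
cv2.imwrite('pics/crop1.png',crop[:,:,::-1])
for n,(u,v,z) in dict(blade=(235,252,.094),flange=(236,254,.048),socket=(385,280,.08),scorer=(371,231,.11),bottle=(490,253,0.02),tumbler=(231,180,.05)).items(): print(n,pt(C,u,v,z).round(4), dpt(C,u,v,d[v,u]).round(4))
# machine top by depth
v,u=np.mgrid[150:350,290:480]; f,cx,cy,R,o=C
D=d[150:350,290:480]; P=np.stack([(u-cx)/f*D,(v-cy)/f*D,D],-1)@R.T+o
m=((abs(P[...,2]-.08)<.012)).astype(np.uint8)
c=max(cv2.findContours(m,0,2)[0],key=cv2.contourArea)[:,0]+[290,150]
W=np.array([pt(C,*q,.08)[:2] for q in c],np.float32)
print(cv2.minAreaRect(W),cv2.boxPoints(cv2.minAreaRect(W)))
# dark blade
hs=cv2.cvtColor(im,cv2.COLOR_RGB2HSV)
mb=np.zeros((480,640),np.uint8); mb[235:275,215:258]=(hs[235:275,215:258,2]<45)
ct=max(cv2.findContours(mb,0,2)[0],key=cv2.contourArea)[:,0]
print(cv2.minAreaRect(ct)); W=np.array([pt(C,*q,.094)[:2] for q in ct],np.float32); print(cv2.minAreaRect(W))
E
```

```text
blade [0.5643 0.1962 0.094 ] [0.5641 0.1958 0.096 ]
flange [0.5631 0.201  0.048 ] [0.5607 0.1962 0.0774]
socket [ 0.5025 -0.1778  0.08  ] [ 0.5034 -0.18    0.0571]
scorer [ 0.6209 -0.1396  0.11  ] [ 0.6206 -0.1394  0.1128]
bottle [ 0.5802 -0.4561  0.02  ] [ 0.5724 -0.4321  0.1059]
tumbler [0.7554 0.2208 0.05  ] [0.7656 0.2293 0.0019]
((0.5311435461044312, -0.16559487581253052), (0.2600969672203064, 0.22033099830150604), 20.017553329467773) [[ 0.37124103 -0.10660136]
 [ 0.44666213 -0.31362164]
 [ 0.69104606 -0.2245884 ]
 [ 0.61562496 -0.01756811]]
((233.77871704101562, 252.43443298339844), (7.242859840393066, 18.83143424987793), 5.19442892074585)
((0.5631580352783203, 0.19914610683918), (0.018030744045972824, 0.04696517437696457), 86.90921020507812)
```

View pics/crop1.png

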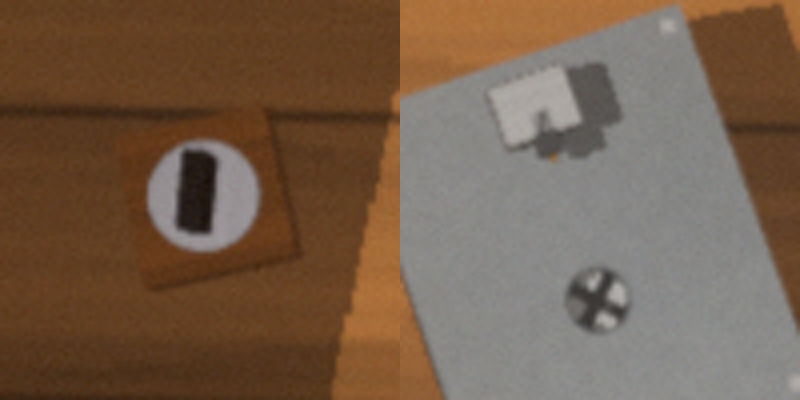

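```bash
python3 - <<'E'
from h import *
s=arm.observe(); R=Rn.from_rotvec(s['ee_rot']).as_matrix(); print(R.round(3), np.degrees(np.arctan2(R[1,2],R[0,2])),s['clock'])
E
```

```text
[[-0.969 -0.     0.245]
 [-0.245  0.001 -0.969]
 [ 0.    -1.    -0.001]] -75.80755923055005 0.15
```

Request:
carry_out:
  steps: [1,0.25,0.5,0,0.19,1,0.5,1,0,0.38,1,0.5,1,0,0.38]

```text
clock: 0.45
position: [0.2064, -0.501, 0.2265]
ee_rot: [-0.543, 1.908, -1.903]
force: [0.1, 0.4, 0.1]
width: 0.998
```

Request:
carry_out:
  steps: [1,0.35,0.4,0,-0.19,1,0.73,0.8,0,-0.2,1,0.73,0.8,0,-0.2]

```text
clock: 0.75
position: [0.2803, -0.4218, 0.2269]
ee_rot: [-0.398, 2.006, -2.003]
force: [-0.1, -0.3, 0.9]
width: 0.999
```

Request:
carry_out:
  steps: [1,0.35,0.4,0,-0.19,1,0.73,0.8,0,-0.2,1,0.73,0.8,0,-0.2]

```text
clock: 1.05
position: [0.3528, -0.342, 0.2269]
ee_rot: [-0.247, 2.097, -2.094]
force: [-0.0, -0.8, 0.7]
width: 1.001
```

Request:
carry_out:
  steps: [1,0.35,0.4,0,-0.19,1,0.73,0.8,0,-0.2,1,0.73,0.8,0,-0.2]

```text
clock: 1.35
position: [0.4257, -0.2618, 0.2269]
ee_rot: [-0.084, 2.182, -2.179]
force: [0.4, -1.0, -0.4]
width: 1.004
```

Request:
carry_out:
  steps: [1,0.35,0.4,0,-0.16,1,0.73,0.8,0,-0.16,1,0.73,0.8,0,-0.16,1,0.73,0.8,0,-0.16,1,0.73,0.8,0,-0.16]

```text
clock: 1.85
position: [0.4944, -0.1873, 0.2264]
ee_rot: [-0.056, -2.194, 2.195]
force: [0.0, -0.6, 0.2]
width: 1.003
```

```bash
python3 - <<'E'
from h import *
C,im,d=snap('wrist','wr_sock'); s=arm.observe();print(s['clock'],s['position'],s['joints'].round(2),s['force'],C[4])
E
```

```text
1.9 [ 0.49415385 -0.18776728  0.22654505] [ 0.42  0.29 -0.21  1.79  0.07  1.06 -1.43] [-0.50845157 -0.35528353  0.6945128 ] [ 0.56821941 -0.19071393  0.38338326]
```

View pics/wr_sock.png

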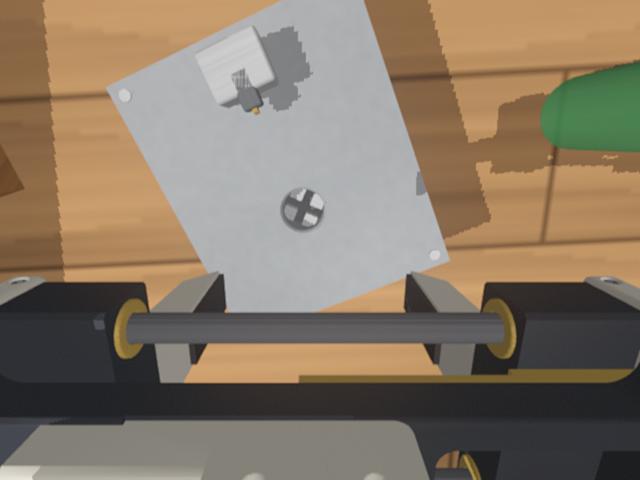

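The wrist view shows the socket at (303,209), the scorer at (237,65), its cutter at (250,100), and screws at (125,95) and (435,255).

```bash
python3 - <<'E'
from h import *
C,im,d=load('wr_sock')
# machine top edges: gray mask at depth z~.08
f,cx,cy,R,o=C
v,u=np.mgrid[0:480,0:640]; P=np.stack([(u-cx)/f*d,(v-cy)/f*d,d],-1)@R.T+o
print('top z',np.median(P[150:180,200:380,2]), 'scorer z',P[60:70,230:240,2].mean())
hs=cv2.cvtColor(im,cv2.COLOR_RGB2HSV)
m=((hs[...,1]<60)&(hs[...,2]>90)).astype(np.uint8); m[265:]=0
def side(pts,nm):
    W=np.array([pt(C,a,b,.08)[:2] for a,b in pts]); vx,vy,x,y=cv2.fitLine(W.astype(np.float32),cv2.DIST_HUBER,0,.001,.001).ravel()
    print(nm,np.degrees(np.arctan(vy/vx)),(x,y))
    return np.array([x,y])
L=[(np.argmax(m[r]),r) for r in range(110,250,4)]
side(L,'left')
Rr=[(639-np.argmax(m[r,::-1][639-460:])-179,r) for r in range(10,160,4)]
side(Rr,'right')
g=im[170:250,260:346].astype(float).mean(2)
# dark rim: pixels deviating
mm=(abs(g-np.median(g))>14).astype(np.uint8); mm=cv2.morphologyEx(mm,cv2.MORPH_CLOSE,np.ones((5,5)))
c=max(cv2.findContours(mm,0,2)[0],key=cv2.contourArea)[:,0]+[260,170]
W=np.array([pt(C,*q,.08)[:2] for q in c],np.float32); print('socket',cv2.minEnclosingCircle(W),cv2.fitEllipse(cv2.convexHull(W*1000)))
for n,(a,b,z) in dict(scr1=(125,95,.08),scr2=(435,255,.08)).items(): print(n,pt(C,a,b,z))
ms=((P[...,2]>.105)&(P[...,2]<.115)&(u<300)&(v<115)).astype(np.uint8)
c=max(cv2.findContours(ms,0,2)[0],key=cv2.contourArea)[:,0]; print('scorer',cv2.minAreaRect(np.array([pt(C,*q,.11)[:2] for q in c],np.float32)))
# rectified map of spindle plane z=.065
X=.5025;Y=-.178
g2=np.array([[(X+.025-i*.0001),(Y+.025-j*.0001)] for i in range(500) for j in range(500)])
q=(np.c_[g2,np.full(len(g2),.065)]-o)@R; uv=(q[:,:2]/q[:,2:]*f+[cx,cy]).reshape(500,500,2).astype(np.float32)
r=cv2.remap(im,uv[...,0],uv[...,1],cv2.INTER_CUBIC); cv2.imwrite('pics/spin.png',r[:,:,::-1])
E
```

```text
top z 0.07913628982964496 scorer z 0.10920013402967844
left 19.929142 (np.float32(0.5409747), np.float32(-0.048059396))
right 19.997286 (np.float32(0.6075855), np.float32(-0.2569415))
socket ((0.5062762498855591, -0.17700983583927155), 0.02163826674222946) ((506.3020324707031, -176.26673889160156), (41.320274353027344, 41.844200134277344), 56.9113883972168)
scr1 [ 0.61174451 -0.0345166   0.08      ]
scr2 [ 0.45621876 -0.3000315   0.08      ]
scorer ((0.615517795085907, -0.13753178715705872), (0.05411023646593094, 0.049422651529312134), 20.351598739624023)
```

View pics/spin.png

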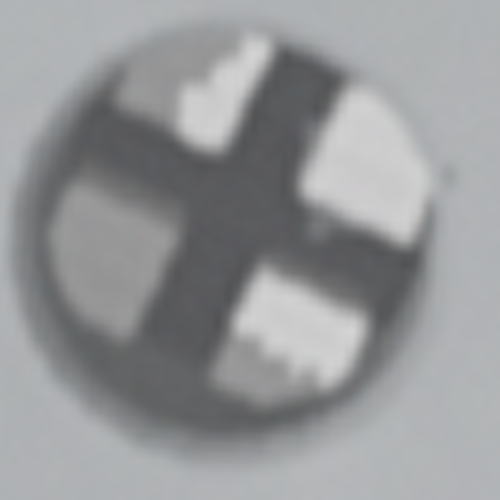

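The rectified spindle shows the cross slot with arms at about -25.5°/64.5° world yaw. The machine's yaw is 20.0°. Next I look at the driver from the same relative pose.

Request:
carry_out:
  steps: [1,0.07,0.5,0,0,1,0.14,1,0,0]

```text
clock: 2.1
position: [0.5083, -0.0894, 0.2268]
ee_rot: [-0.064, -2.191, 2.193]
force: [1.7, 0.0, 1.1]
width: 0.996
```

Request:
carry_out:
  steps: [1,0.07,0.5,0,0,1,0.14,1,0,0]

```text
clock: 2.3
position: [0.5227, 0.0115, 0.227]
ee_rot: [-0.06, -2.193, 2.195]
force: [0.8, -0.8, 0.2]
width: 1.002
```

Request:
carry_out:
  steps: [1,0.07,0.5,0,0,1,0.14,1,0,0]

```text
clock: 2.5
position: [0.537, 0.1105, 0.2269]
ee_rot: [-0.06, -2.193, 2.195]
force: [0.8, -0.2, 0.1]
width: 1.001
```

Request:
carry_out:
  steps: [1,0.07,0.5,0,0,1,0.14,0.8,0,0,1,0.14,0.8,0,0,1,0.14,0.8,0,0]

```text
clock: 2.9
position: [0.5511, 0.1895, 0.2264]
ee_rot: [-0.057, -2.194, 2.196]
force: [0.4, -0.5, 0.3]
width: 1.002
```

```bash
python3 - <<'E'
from h import *
C,im,d=snap('wrist','wr_drv'); s=arm.observe();print(s['clock'],s['position'],s['joints'].round(2),s['force'])
R=Rn.from_rotvec(s['ee_rot']).as_matrix(); print(np.degrees(np.arctan2(R[1,2],R[0,2])))
E
```

```text
2.95 [0.55114176 0.18851832 0.2264706 ] [-0.17  0.39 -0.35  1.66  0.15  1.12 -2.18] [0.43604208 0.27072996 0.57121744]
-93.06325007380251
```

View pics/wr_drv.png

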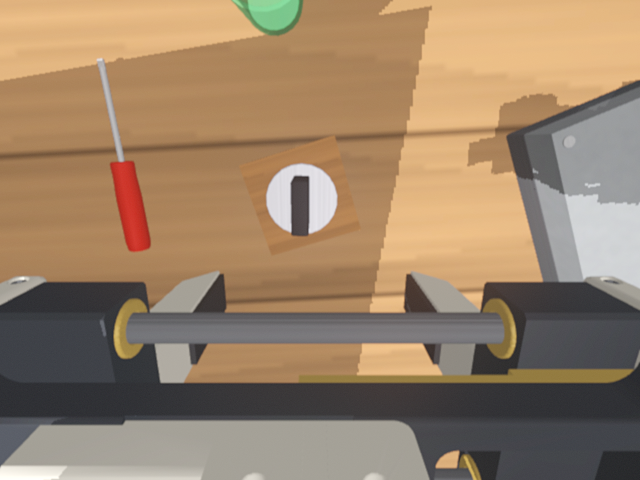

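The driver's flange is at (301,199) and its blade stands roughly upright in the picture, so it is aligned with the jaws.

```bash
python3 - <<'E'
from h import *
C,im,d=load('wr_drv')
hs=cv2.cvtColor(im,cv2.COLOR_RGB2HSV)
m=np.zeros((480,640),np.uint8); s=np.s_[150:250,250:350]
m[s]=((hs[s][...,1]<70)&(hs[s][...,2]>110))
c=cv2.convexHull(max(cv2.findContours(m,0,2)[0],key=cv2.contourArea))[:,0]
W=np.array([pt(C,*q,.048)[:2] for q in c],np.float32)
print('flange',cv2.minEnclosingCircle(W),cv2.fitEllipse(W*1000))
# blade: use dark silhouette; top-face edges: vertical sides line fit
b=np.zeros((480,640),np.uint8); b[s]=(hs[s][...,2]<75)
ct=max(cv2.findContours(b,0,2)[0],key=cv2.contourArea)[:,0]; print(cv2.minAreaRect(ct),cv2.boundingRect(ct))
g=cv2.resize(im[160:245,260:345],None,fx=7,fy=7,interpolation=cv2.INTER_CUBIC); cv2.imwrite('pics/bl.png',g[:,:,::-1])
for k in(.071,.117):
  print(k,[pt(C,u,v,k).round(4).tolist() for u,v in ((292,178),(308.5,178),(309.5,235),(291.5,235))])
E
```

```text
flange ((0.5674271583557129, 0.20220914483070374), 0.036392923444509506) ((567.3859252929688, 202.1085662841797), (71.85594177246094, 72.3203353881836), 60.850502014160156)
((299.5, 193.5), (33.0, 15.0), 90.0) (292, 177, 16, 34)
0.071 [[0.5916, 0.2083, 0.071], [0.5909, 0.1931, 0.071], [0.5364, 0.1953, 0.071], [0.5373, 0.2126, 0.071]]
0.117 [[0.5965, 0.205, 0.117], [0.5958, 0.1921, 0.117], [0.5494, 0.1939, 0.117], [0.5502, 0.2087, 0.117]]
```

View pics/bl.png

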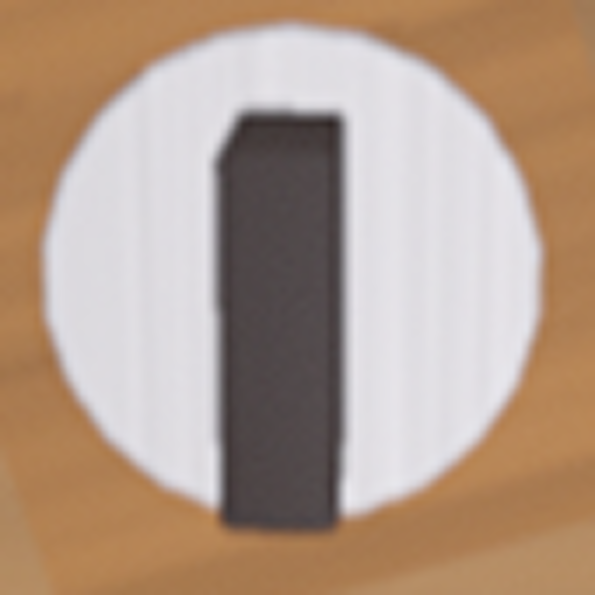

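```bash
python3 - <<'E'
from h import *
C,im,d=load('wr_drv')
A=[pt(C,u,v,.095)[:2] for u,v in((291.6,182.5),(309,182.5),(292.1,235),(308.3,235))]
f=(A[0]+A[1])/2;n=(A[2]+A[3])/2;e=f-n
print(A,(f+n)/2,np.degrees(np.arctan2(e[1],e[0])),np.linalg.norm(e))
for a,b in((0,2),(1,3)): e=A[a]-A[b];print(np.degrees(np.arctan2(e[1],e[0])))
E
```

```text
[array([0.59041013, 0.20718214]), array([0.58963812, 0.19238037]), array([0.54400692, 0.21002516]), array([0.54325301, 0.19562827])] [0.56682705 0.20130399] -3.7556889346329925 0.04649400722752396
-3.505998833725214
-4.005333662301949
```

Request:
carry_out:
  steps: [1,0.08,0.06,-0.5,-0.015,1,0.16,0.13,-1,-0.015,1,0.16,0.13,-1,-0.015,1,0.16,0.13,-1,-0.015]

```text
clock: 3.35
position: [0.5666, 0.2019, 0.1267]
ee_rot: [-0.069, -2.186, 2.189]
force: [0.8, -0.1, 1.2]
width: 1.0
```

```bash
python3 - <<'E'
from h import *
C,im,d=snap('wrist','wr_near'); s=arm.observe();print(s['clock'],s['position'],s['force'])
E
```

```text
3.4 [0.56759897 0.2028037  0.12834936] [0.68965684 0.41015383 0.11213684]
```

View pics/wr_near.png

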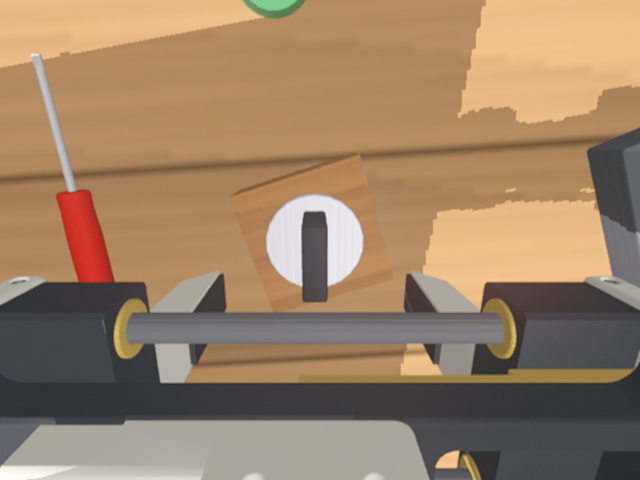

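The blade is at u≈315, centred between the fingers. Descending and gripping.

Request:
carry_out:
  steps: [1,0,0,-0.35,0,1,0,0,-0.7,0,1,0,0,-0.7,0,1,0,0,-0.7,0]

```text
clock: 3.8
position: [0.5679, 0.2041, 0.0591]
ee_rot: [-0.071, -2.191, 2.19]
force: [0.7, -0.1, 0.9]
width: 0.998
```

Request:
carry_out:
  steps: [0.1,0,0,0,0,0,0,0,0,0,0,0,0,0,0,0,0,0,0,0,0,0,0,0,0,0,0,0,0,0]
  grip_force: 25

```text
clock: 4.4
position: [0.5668, 0.2042, 0.0568]
ee_rot: [-0.068, -2.19, 2.19]
force: [0.6, 0.2, 0.4]
width: 0.527
```

Request:
carry_out:
  steps: [0,0,0,0,0,0,0,0,0,0,0,0,0,0,0,0,0,0,0,0,0,0,0,0,0,0,0,0,0,0]
  grip_force: 30

```text
clock: 5.0
position: [0.5668, 0.2039, 0.0567]
ee_rot: [-0.068, -2.189, 2.19]
force: [0.1, -0.6, -0.5]
width: 0.173
```

Request:
carry_out:
  steps: [0,0,0,0,0,0,0,0,0,0,0,0,0,0,0,0,0,0,0.1,0,0,0,0,0.2,0]

```text
clock: 5.5
position: [0.5666, 0.2043, 0.0772]
ee_rot: [-0.067, -2.189, 2.189]
force: [0.7, -0.3, -1.5]
width: 0.168
```

Request:
carry_out:
  steps: [0,0,0,0.3,0,0,0,0,0.6,0,0,0,0,1,0,0,0,0,1,0]

```text
clock: 5.9
position: [0.5697, 0.2062, 0.1834]
ee_rot: [-0.078, -2.199, 2.189]
force: [0.7, 0.5, -1.1]
width: 0.172
```

```bash
python3 - <<'E'
from h import *
C,im,d=snap('wrist','wr_held'); s=arm.observe();print(s['clock'],s['position'],s['force'],s['width'])
E
```

```text
5.95 [0.56859142 0.20540151 0.18056662] [ 0.13799567 -0.20710813 -2.30121943] 0.17232216845040482
```

View pics/wr_held.png

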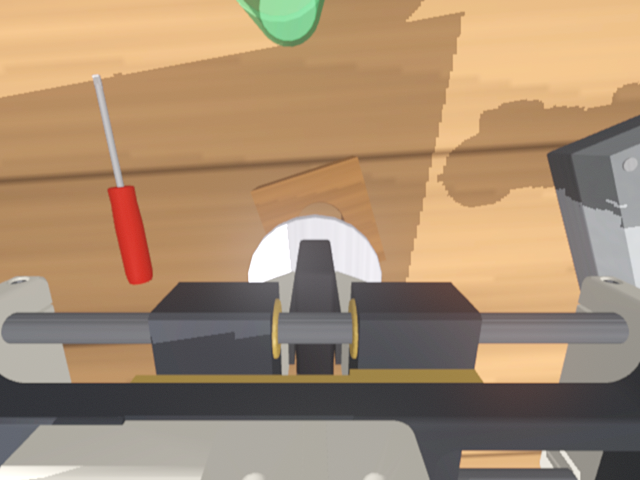

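The driver is held squarely, flange at about (315,275). I'll compute the flange offset in the tool frame while carrying it over.

Request:
carry_out:
  steps: [0,-0.17,-0.44,0,-0.06,0,-0.34,-0.87,0,-0.12]

```text
clock: 6.15
position: [0.5318, 0.1171, 0.1759]
ee_rot: [-0.166, -2.14, 2.14]
force: [1.1, -2.2, -3.0]
width: 0.17
```

Request:
carry_out:
  steps: [0,-0.17,-0.44,0,-0.06,0,-0.34,-0.87,0,-0.12]

```text
clock: 6.35
position: [0.4972, 0.0285, 0.176]
ee_rot: [-0.264, -2.086, 2.087]
force: [1.3, -0.5, -2.6]
width: 0.173
```

Request:
carry_out:
  steps: [0,-0.17,-0.44,0,-0.06,0,-0.34,-0.87,0,-0.12]

```text
clock: 6.55
position: [0.4632, -0.0585, 0.1762]
ee_rot: [-0.355, -2.032, 2.033]
force: [1.8, -0.1, -2.2]
width: 0.172
```

Request:
carry_out:
  steps: [0,-0.17,-0.44,0,-0.06,0,-0.33,-0.87,0,-0.12,0,-0.33,-0.87,0,-0.12,0,-0.33,-0.87,0,-0.12,0,-0.33,-0.87,0,-0.12]

```text
clock: 7.05
position: [0.4319, -0.1428, 0.1764]
ee_rot: [-0.44, -1.979, 1.978]
force: [0.2, 0.5, -1.6]
width: 0.175
```

```bash
python3 - <<'E'
from h import *
C,im,d=snap('wrist','wr_s2'); s=arm.observe();print(s['clock'],s['position'],s['force'],s['joints'].round(2))
R=Rn.from_rotvec(s['ee_rot']).as_matrix(); print('yaw',np.degrees(np.arctan2(R[1,2],R[0,2])),np.degrees(np.arctan2(-R[1,0],-R[0,0])))
E
```

```text
7.1 [ 0.43213646 -0.14252038  0.17649497] [-0.19341735  0.45508665 -2.0286774 ] [ 0.35  0.23 -0.18  2.02  0.05  0.89 -1.86]
yaw -115.04766975367185 -25.047658103542464
```

View pics/wr_s2.png

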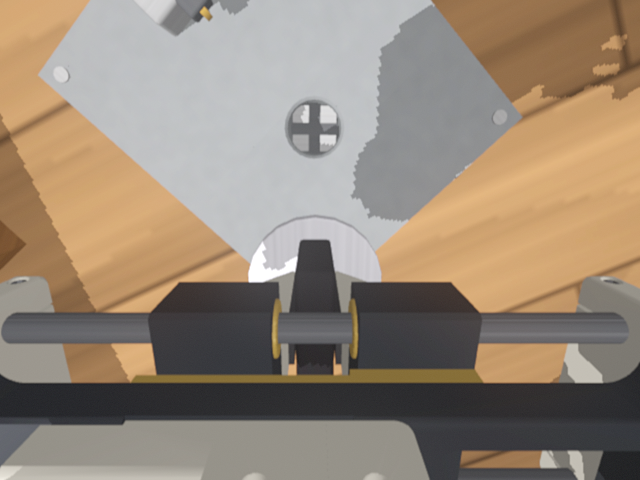

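The socket is at (314,128) with its slot arms almost aligned with the held driver, whose flange arc runs from (250,270) through (315,216) to (381,270).

```bash
python3 - <<'E'
from h import *
from scipy.optimize import least_squares as ls
C,im,d=load('wr_s2'); s=arm.observe(); R=Rn.from_rotvec(s['ee_rot']).as_matrix(); p=s['position']
g=cv2.GaussianBlur(im,(3,3),0).astype(float).mean(2)
# socket: radial edge, strongest gradient near r
def ring(u0,v0,r0,r1,z,r_true=None,ang=np.arange(0,360,5)):
    pts=[]
    for a in np.radians(ang):
        rr=np.arange(r0,r1,.25); x=(u0+rr*np.cos(a)).astype(np.float32);y=(v0+rr*np.sin(a)).astype(np.float32)
        pr=cv2.remap(g.astype(np.float32),x[None],y[None],1)[0]; k=np.argmax(abs(np.gradient(pr))); pts.append(pt(C,x[k],y[k],z)[:2])
    P=np.array(pts)
    f=lambda q:np.hypot(P[:,0]-q[0],P[:,1]-q[1])-(q[2] if r_true is None else r_true)
    x0=[*P.mean(0)]+([.03] if r_true is None else [])
    r=ls(f,x0,loss='soft_l1',f_scale=.0007); print(r.x,np.median(abs(f(r.x)))); return r.x
sk=ring(314,128,24,36,.08); ring(314,128,24,36,.08,.0215)
fl=ring(315,281,55,75,p[2]-.0087,.036,ang=np.arange(195,346,3))
ring(315,281,55,75,p[2]-.0087,None,ang=np.arange(195,346,3))
X=-R[:,0];Y=R[:,2]
for n,q in(('sock',sk),('fl',fl)):
  e=np.r_[q[:2]-p[:2],0]; print(n,'tool fwd,lat',e@X,e@Y)
print('delta',sk[:2]-fl[:2])
# slot angle
f,cx,cy,Rc,o=C;S=sk
gr=np.array([[S[0]+(200-i)*.0001,S[1]+(200-j)*.0001,.065] for i in range(400) for j in range(400)])
q=(gr-o)@Rc; uv=(q[:,:2]/q[:,2:]*f+[cx,cy]).reshape(400,400,2).astype(np.float32)
r=cv2.remap(g.astype(np.float32),uv[...,0],uv[...,1],2)
yy,xx=np.mgrid[0:400,0:400]; best=[]
for dx in range(-30,31,6):
 for dy in range(-30,31,6):
  for t in np.arange(-45,5,1.):
   c,sn=np.cos(np.radians(t)),np.sin(np.radians(t)); a=200-yy-dx;b=200-xx-dy; A=a*c+b*sn;B=-a*sn+b*c
   m=((abs(A)<40)|(abs(B)<40))&(np.hypot(A,B)<140)
   best.append((r[::1][m].mean(),t,dx,dy))
print(sorted(best)[:6])
cv2.imwrite('pics/spin2.png',r)
E
```

```text
[ 0.50514493 -0.17533947  0.01916384] 0.0008561633577217551
[ 0.5051246  -0.17437184] 0.0027231056550770967
[ 0.431563   -0.14259443] 0.0002674609709096831
[ 0.43257293 -0.14306822  0.03508627] 0.0001398955184474457
sock tool fwd,lat 0.0800371307021382 -0.0011771000574929058
fl tool fwd,lat -0.00048817391097722123 0.0003098726224475975
delta [ 0.07358192 -0.03274504]
[(np.float32(109.23866), np.float64(-26.0), 6, -12), (np.float32(109.33527), np.float64(-27.0), 6, -12), (np.float32(109.34548), np.float64(-25.0), 6, -12), (np.float32(109.44447), np.float64(-26.0), 6, -18), (np.float32(109.51224), np.float64(-25.0), 6, -18), (np.float32(109.570244), np.float64(-26.0), 12, -12)][ WARN:0@43.864] global loadsave.cpp:1063 imwrite_ Unsupported depth image for selected encoder is fallbacked to CV_8U.
```

Request:
carry_out:
  steps: [0,0.25,-0.12,0,-0.02,0,0.5,-0.23,0,-0.02,0,0.74,-0.335,0,-0.02,0,0.74,-0.335,0,-0.02,0,0.74,-0.335,-0.25,-0.02,0,0.74,-0.335,-0.5,-0.02,0,0.74,-0.335,-0.5,-0.02,0,0.74,-0.335,-0.5,-0.02]

```text
clock: 7.9
position: [0.5056, -0.1762, 0.1268]
ee_rot: [-0.453, -1.969, 1.969]
force: [0.1, -0.5, -1.1]
width: 0.172
```

```bash
cat > st.py <<'E'
from h import *
s=arm.observe(); R=Rn.from_rotvec(s['ee_rot']).as_matrix()
print(s['clock'],s['position'].round(4),'blade yaw',np.degrees(np.arctan2(-R[1,0],-R[0,0])).round(2),s['force'].round(2),s['ft_torque'].round(3),s['width'],s['joints'].round(2),'tilt',R[:2,1].round(4))
E
python3 st.py
```

```text
7.9 [ 0.5056 -0.1762  0.1268] blade yaw -25.99 [ 0.11 -0.45 -1.09] [ 0.019 -0.034  0.05 ] 0.17241669159184908 [ 0.35  0.41 -0.15  1.9   0.08  0.84 -1.86] tilt [-0.0012  0.0007]
```

Request:
carry_out:
  steps: [0,0,0,-0.02,0,0,0,0,-0.04,0,0,0,0,-0.06,0,0,0,0,-0.08,0,0,0,0,-0.1,0,0,0,0,-0.1,0]

```text
clock: 8.5
position: [0.5056, -0.1773, 0.1165]
ee_rot: [-0.455, -1.968, 1.968]
force: [-0.4, 0.5, -2.6]
width: 0.174
```

```bash
python3 st.py
```

```text
8.5 [ 0.5056 -0.1773  0.1165] blade yaw -26.08 [-0.45  0.48 -2.6 ] [0.12  0.05  0.005] 0.17430202822993832 [ 0.35  0.42 -0.15  1.91  0.08  0.82 -1.87] tilt [-0.0005  0.0001]
```

Request:
carry_out:
  steps: [0,0,0,-0.02,0,0,0,0,-0.04,0,0,0,0,-0.06,0,0,0,0,-0.08,0,0,0,0,-0.08,0]

```text
clock: 9.0
position: [0.5056, -0.1773, 0.1084]
ee_rot: [-0.455, -1.968, 1.968]
force: [-0.0, -0.2, -2.5]
width: 0.174
```

```bash
python3 st.py
```

```text
9.0 [ 0.5056 -0.1773  0.1084] blade yaw -26.08 [-0.01 -0.15 -2.46] [ 0.13   0.105 -0.003] 0.17374144273426825 [ 0.35  0.43 -0.14  1.92  0.08  0.8  -1.87] tilt [-0.0006  0.0001]
```

Request:
carry_out:
  steps: [0,0,0,-0.015,0,0,0,0,-0.03,0,0,0,0,-0.04,0,0,0,0,-0.05,0,0,0,0,-0.05,0]

```text
clock: 9.5
position: [0.5058, -0.1773, 0.1036]
ee_rot: [-0.456, -1.968, 1.969]
force: [-1.2, -0.4, -2.8]
width: 0.171
```

```bash
python3 st.py
```

```text
9.5 [ 0.5058 -0.1773  0.1036] blade yaw -26.08 [-1.16 -0.38 -2.75] [ 0.08   0.017 -0.037] 0.17078633366998022 [ 0.35  0.44 -0.14  1.92  0.09  0.79 -1.87] tilt [-0.0002  0.    ]
```

Request:
carry_out:
  steps: [0,0,0,-0.015,0,0,0,0,-0.03,0,0,0,0,-0.045,0,0,0,0,-0.06,0,0,0,0,-0.06,0]

```text
clock: 10.0
position: [0.5057, -0.1773, 0.0975]
ee_rot: [-0.455, -1.968, 1.968]
force: [0.2, -0.3, -2.3]
width: 0.178
```

```bash
python3 st.py
```

```text
10.0 [ 0.5057 -0.1773  0.0975] blade yaw -26.08 [ 0.15 -0.32 -2.33] [0.068 0.007 0.026] 0.1779459061066149 [ 0.34  0.45 -0.14  1.93  0.09  0.77 -1.87] tilt [-0.0005  0.0001]
```

Request:
carry_out:
  steps: [0,0,0,-0.005,0,0,0,0,-0.01,0,0,0,0,-0.01,0]

```text
clock: 10.3
position: [0.5059, -0.1773, 0.0967]
ee_rot: [-0.456, -1.969, 1.969]
force: [0.1, -0.4, -1.9]
width: 0.171
```

```bash
python3 st.py
```

```text
10.3 [ 0.5059 -0.1773  0.0967] blade yaw -26.08 [ 0.06 -0.37 -1.9 ] [0.035 0.045 0.026] 0.17143255703316337 [ 0.34  0.45 -0.14  1.93  0.09  0.77 -1.87] tilt [-0. -0.]
```

Request:
carry_out:
  steps: [0,0,0,-0.005,0,0,0,0,-0.008,0,0,0,0,-0.008,0]

```text
clock: 10.6
position: [0.506, -0.1773, 0.0966]
ee_rot: [-0.456, -1.969, 1.969]
force: [-3.3, 0.6, 6.7]
width: 0.171
```

```bash
python3 st.py
```

```text
10.6 [ 0.506  -0.1773  0.0966] blade yaw -26.09 [-3.33  0.61  6.75] [0.223 0.648 0.025] 0.17096606212183785 [ 0.34  0.45 -0.14  1.93  0.09  0.77 -1.87] tilt [ 0.0004 -0.0002]
```

Flange contact is at TCP z 0.0966, just where home should be, with about 9 N. I'll relax the press a little and turn.

Request:
carry_out:
  steps: [0,0,0,0.006,0,0,0,0,0.006,0.08,0,0,0,0.006,0.16,0,0,0,0.006,0.24,0,0,0,0.006,0.32,0,0,0,0.006,0.4,0,0,0,0.006,0.5,0,0,0,0.006,0.5,0,0,0,0.006,0.5]
  grip_force: 50

```text
clock: 11.5
position: [0.506, -0.1774, 0.0966]
ee_rot: [-0.071, -2.189, 2.189]
force: [0.3, -0.4, 0.4]
width: 0.17
```

```bash
python3 st.py
```

```text
11.5 [ 0.506  -0.1774  0.0966] blade yaw -3.71 [ 0.32 -0.36  0.41] [0.043 0.059 0.001] 0.17033700931883247 [ 0.42  0.46 -0.24  1.92  0.15  0.78 -1.54] tilt [0.0003 0.    ]
```

Request:
carry_out:
  steps: [0,0,0,0,0.08,0,0,0,0,0.16,0,0,0,0,0.24,0,0,0,0,0.32,0,0,0,0,0.4,0,0,0,0,0.48,0,0,0,0,0.527]

```text
clock: 12.2
position: [0.5061, -0.1776, 0.0967]
ee_rot: [-0.36, 2.03, -2.031]
force: [-0.7, -0.3, 0.8]
width: 0.174
```

```bash
python3 st.py
```

```text
12.2 [ 0.5061 -0.1776  0.0967] blade yaw 20.12 [-0.69 -0.25  0.76] [-0.115  0.042 -0.217] 0.17378548646428524 [ 0.5   0.47 -0.35  1.92  0.22  0.79 -1.19] tilt [ 0.0004 -0.0004]
```

Request:
carry_out:
  steps: [0,0,0,0,0,0,0,0,0,0,0,0,0,0,0]

```text
clock: 12.5
position: [0.506, -0.1776, 0.0967]
ee_rot: [-0.359, 2.031, -2.032]
force: [-1.0, -1.7, -0.2]
width: 0.175
```

```bash
python3 st.py;python3 - <<'E'
from h import *
C,im,d=snap('wrist','wr_turn')
cv2.imwrite('pics/wt.png',im[:,:,::-1])
E
```

```text
12.5 [ 0.506  -0.1776  0.0967] blade yaw 20.04 [-0.98 -1.72 -0.19] [-0.31  -0.062 -0.043] 0.17502072676312952 [ 0.5   0.47 -0.35  1.92  0.22  0.79 -1.19] tilt [ 0.0004 -0.0005]
```

View pics/wt.png

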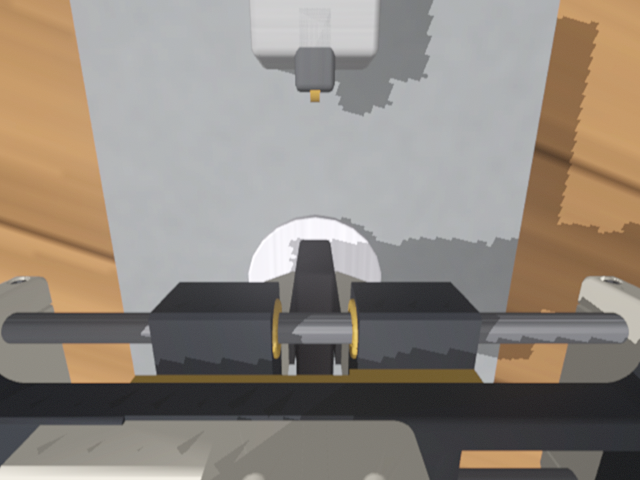

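The blade (u≈315) points straight at the cutter holder (315,95) and the flange is down. Releasing and lifting.

Request:
carry_out:
  steps: [0.3,0,0,0,0,0.5,0,0,0,0,0.7,0,0,0,0,0.7,0,0,0,0,0.7,0,0,0,0,0.7,0,0,0,0]

```text
clock: 13.15
position: [0.5058, -0.1773, 0.0965]
ee_rot: [-0.361, 2.03, -2.03]
force: [0.1, -0.4, 0.6]
width: 0.642
```

Request:
carry_out:
  steps: [0.7,0,0,0.1,0,0.7,0,0,0.4,0,0.7,0,0,0.8,0,0.7,0,0,1,0,0.7,0,0,1,0,0.7,0,0,1,0]

```text
clock: 13.75
position: [0.5059, -0.1774, 0.1971]
ee_rot: [-0.359, 2.029, -2.031]
force: [0.1, -0.5, -0.8]
width: 0.699
```

```bash
python3 st.py;python3 - <<'E'
from h import *
C,im,d=snap('wrist','wr_end'); p=arm.observe()['position']
f,cx,cy,R,o=C
v,u=np.mgrid[0:480,0:640]; P=np.stack([(u-cx)/f*d,(v-cy)/f*d,d],-1)@R.T+o
near=np.hypot(P[...,0]-.506,P[...,1]+.177)
fl=(near<.034)&(near>.028)&(d>0)&(P[...,2]<.1); print('flange top z',np.median(P[fl][:,2]),'machine z',np.median(P[(near>.045)&(near<.06)&(d>0)][:,2]))
b=((near<.04)&(P[...,2]>.125)&(P[...,2]<.145)&(d>0)); Q=P[b][:,:2].astype(np.float32); r=cv2.minAreaRect(Q);print('blade',r)
c,ev=np.linalg.eigh(np.cov(Q.T)); print(np.degrees(np.arctan(ev[1,1]/ev[0,1])))
E
```

```text
13.75 [ 0.5059 -0.1774  0.1971] blade yaw 20.13 [ 0.07 -0.46 -0.76] [ 0.009  0.016 -0.03 ] 0.6994555964998154 [ 0.53  0.35 -0.38  1.81  0.15  1.01 -1.13] tilt [ 0.0009 -0.0005]
flange top z 0.08710625404739789 machine z 0.28575079684999366
blade ((0.5064613223075867, -0.17708531022071838), (0.04939410835504532, 0.015516175888478756), 19.823314666748047)
19.57929272505705
```

View pics/wr_end.png

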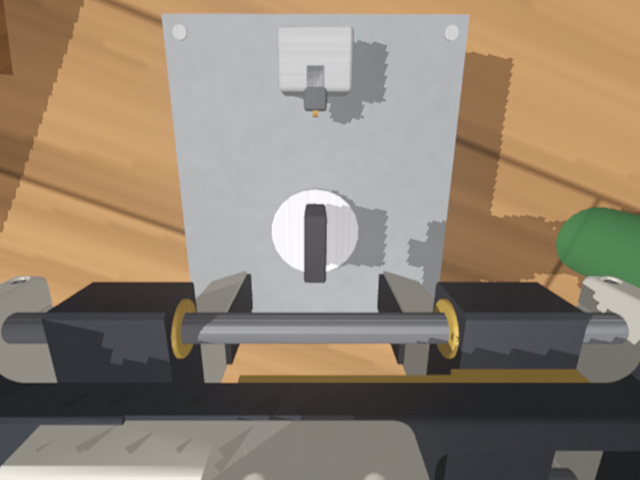

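The flange sits on the machine with its top at z 0.087. The blade yaw is 19.6–19.8° against the machine's 20.0°, and the gripper is clear. Handing in.

```bash
python3 -c "from cell import arm; print(arm.sign_off())"
```

```text
the job is handed in; nothing more can be done
None
```

The wing driver is home in the socket with its blade pointing at the scoring block, let go and handed in at about 14 s on the robot's clock.

- **Fit:** The spindle slot could be seen in the wrist camera at about -26° in world yaw. I lined the driver up with it before lowering, so the tang dropped straight in and no feeling turn was needed. The only contact was about 9 N when the flange met the machine. I eased that off, turned the driver about 46° to the machine's 20° axis with the flange still down, released it and lifted clear.
- **Height check:** The flange top measured 0.087 m against 0.088 m expected, which is within the camera's error, so it is fully down.
- **Aim check:** The blade read 19.6–19.8° against the machine's 20.0°. In the last picture it points straight at the cutter.
- **Checks that failed or disagreed:**
  - A rough slot angle from the top view (about 45°) disagreed with the wrist view. I used the wrist view, and the drop-in confirmed it.
  - A camera reading of the machine's top in the last check was spoiled by the gripper (0.286 m), so I ignored it.
- **Bystanders:** I did not go near the bottle, tumbler or screwdriver. I did not measure them again at the end.

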